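# Slide the juicer foot plate under the bridge gauge

## Task

Check the black juicer foot plate in the bridge gauge: push it along the table, narrow end first, in through the open, flared end and under the low yellow bridge until it rests squarely against the red stop bar, then leave it there. Only push it with the fingers: keep it flat on the table, never pick it up or tip it, and leave everything else on the table undisturbed.

Things in the scene. Friction and masses are not known exactly. Their poses are not given: they have to be found in the camera images.
- plate: Loose foot plate: black, grey inlay, steel disc at centre; 110 mm along its x, 160 mm along its y, 18 mm high, about 0.4 kg, ends alike. The plate proper is 8 to 18 mm above the table, on a rubber foot 64 (x) by 90 (y) mm centred below: pressing down outside the foot tips it. Origin: centre of underside, at table height; z up. Too wide to grip. Starts askew before the open end of the gauge.
- gauge: Bridge gauge, fixed to the table. Origin: on the table, mid lane, straight under the middle of the yellow bridge; z up. The lane runs along its y; the plate goes in towards +y. Lane 126 mm wide (x -63 to 63) between aluminium legs, then rails 14 mm high. With the plate home the plate centre is at y = -10 mm and its rear end sticks out of the bridge to y = -90 mm.
- bridge (a point): Middle of the underside of the yellow bridge bar, 26 mm above the table. The bar is 10 mm thick (top at 36 mm), 170 mm across the lane and 50 mm along it (gauge y -25 to 25).
- entry (a point): On the table, middle of the open end of the lane (gauge y = -52 mm). From here two aluminium guides 14 mm high narrow the way from about 160 mm to 126 mm at the legs.
- stop (a point): Middle of the inner face of the red stop bar that closes the lane, 13 mm above the table (gauge y = 70 mm): here the leading end of the plate comes to rest. The bar is 24 mm high.
- cup: Bystander, to be left alone: white plastic cup, upright, 72 mm wide, 85 mm tall; origin at its underside.
- tape: Bystander, to be left alone: tan cardboard ring (core of a tape roll) lying flat, 96 mm wide, 45 mm tall; origin at its underside.
- cleaner: Bystander, to be left alone: clear bottle with blue cap, 60 mm wide, 160 mm tall; origin at its underside.
- strainer: Bystander, to be left alone: steel juicer strainer, upright, 74 mm wide, 60 mm tall; origin at its underside.
- carton: Bystander, to be left alone: small closed cardboard box, 80 x 100 x 45 mm tall; origin at its underside.
- pusher: Bystander, to be left alone: orange plastic food pusher, upright cylinder, 40 mm wide, 70 mm tall; origin at its underside.
Things that resemble listed ones, but are neither listed nor needed, are in the scene too. Leave any turquoise look-alike of the gauge alone.

How it is judged:
By the outcome, as a careful person would: the job done as asked, in the order asked, and still so for the second after the job is handed in, with the robot touching nothing.
It also fails if it takes over 48 s, if anything falls off the work surface, if the arm or the gripper's body presses on something with over 40 N, if the wrist force passes 120 N, or if a joint passes its speed limit or range.

## Robot

A 6-joint arm with a two-finger parallel gripper is mounted at the origin on the work surface. World frame = base frame: x ahead of the robot, y to its left, z up, the work surface at z = 0. Lengths are in mm, angles in rad, forces in N, time in s.
With the tool pointing down it reaches from about 375 to 975 mm from the base axis. Payload 3.8 kg.
Tool frame: the origin (TCP) lies between the finger pads; the fingertips stand 11 mm ahead of it and the grasp point (between the pads) lies 8 mm behind it (r.tip_extent is the distance from the TCP to the fingertips, in mm); z points along the fingers, y is the direction in which the jaws open and shut (so a half turn about z gives the same grasp; the last joint's range is limited). The gripper opens to 88 mm and grips with 3 to 60 N. Pads are 18 mm wide; open, the fingers measure 123 mm over their backs; the gripper's body (75 mm by 187 mm) begins 45 mm behind the grasp point.
Start: joints at [1.156, 0.264, 1.604, -0, 1.274, -0.037], TCP at [248.989, 627.394, 249.706] pointing down, gripper open.
Joint ranges: [-2.63, 2.63], [-0.94, 2.18], [0.31, 2.57], [-1.31, 4.45], [0, 2.66], [-2.55, 2.55]. Speed limits (rad/s): [2.57, 2.57, 3.14, 3.14, 3.14, 3.14].

## Interface

Orientations are given as [roll, pitch, yaw] about the fixed x, y, z axes, in that order (R = Rz(yaw) Ry(pitch) Rx(roll)).
In Python, from cell import r gives the robot as it stands. The module is installed in compiled form; this text tells all that it offers.
- The arm moves only by the shell command python3 -m pendant 'ROWS' [FORCE]. ROWS is JSON, a list that holds one entry, the list of rows, each a list of 5 numbers: the shift along the world's x, y, z each as a share of 20 mm, from -1 to 1, then the turn about the world's z as a share of 4 degrees, from -1 to 1, then the finger opening in mm, from 0 to 88.1. A call has 1 to 12 rows; each row shifts and turns the commanded pose from where the row before left it; what a row does not reach is not made up. A row lasts 1/10 s, in which the tool goes at most 50 mm and 8.59 degrees, less where a joint would pass 70% of its speed; a pose out of reach is approached as far as the arm can. A call with a number of a shift or a turn outside -1 to 1 is refused whole. A call with a gripper value outside its range is refused whole. The fingers move at their own pace and stop on an object; FORCE is the grip in N (left out, the last holds). Time passes only in rows, so rows that do not move let the fingers close. It gives the time, the measured TCP pose, the force and the opening at its end, in the units of the state.
- r.get_obs(): the state, without advancing time (a new reading comes with each control period).
- r.read_camera(name): name is "scene" or "top"; returns a dict with "pixels" (480x640x3 uint8, red, green, blue), "intrinsics" (3x3 intrinsics, pixels), "eye" and "orientation" of the camera in the world. Camera axes: x right, y down, z forward; pixel columns grow to the right and rows downward; lengths in mm; the calibration is good to about 2 mm. A picture is of the moment at which its call begins. There is no depth.
- r.hand_in(): hands the job in, once; it reports no verdict.
The state is a dict: "clock": time; "joints": joint angles; "joint_velocities": joint speeds; "joint_torque": joint torques, N m; "position": TCP position; "tcp_rot": TCP orientation; "wrist_force": force on the tool from outside, world axes, zero at the start; "moment": the same for the moment, N m; "grip_width": opening from 0.0 (shut) to 1.0 (fully open).
Only numpy, scipy, OpenCV 4.12 (cv2) and the standard library are available. Lean on these libraries where they do the work, as an engineer would, in place of code of your own. Each camera call takes 0.05 s, during which the arm holds its last target.

## Working session

There is one attempt and no reset: what is moved stays moved. The work goes in short steps, Python scripts to look and compute and a shell command to move; the robot and the scene stay as the last step left them, time stands still between calls to the robot, and variables do not carry over. Pictures are saved under pics/ and viewed, and the job is handed in when it is done.

```bash
mkdir -p pics; python3 - <<'E'
from cell import r
import cv2
print(r.get_obs())
for n in("scene","top"):
    c=r.read_camera(n); cv2.imwrite(f"pics/{n}0.png",c["pixels"][:,:,::-1]); print(n,c["intrinsics"],c["eye"],c["orientation"])
E
```

```text
{'clock': 0.0, 'joints': array([ 1.15608099e+00,  2.64757657e-01,  1.60532914e+00, -1.58229299e-05,
        1.27368364e+00, -3.69127032e-02]), 'joint_velocities': array([ 0.00022926, -0.00058191,  0.00078384,  0.00131863, -0.00283839,
       -0.00100934]), 'joint_torque': array([ 1.31980585e-03, -5.02074659e+01, -3.56891870e+01,  7.32346927e-02,
        2.87736644e-02, -1.71928973e-04]), 'position': array([248.74058792, 626.78503774, 248.40915187]), 'tcp_rot': array([-3.1394158e+00, -6.5260282e-05,  2.7637946e+00]), 'wrist_force': array([0.20899921, 0.76308191, 0.63652201]), 'moment': array([-0.02253018,  0.00485824,  0.02191961]), 'grip_width': 1.0036594478586307}
scene [[474.24009048   0.         326.46710346]
 [  0.         474.24009048 235.51766649]
 [  0.           0.           1.        ]] [1037.1679921   775.30431887  727.87138776] [-2.19112822 -0.01161618  2.59457901]
top [[503.98575947   0.         316.00839178]
 [  0.         503.98575947 240.92875173]
 [  0.           0.           1.        ]] [ 344.35809566  -17.09217999 1293.88009711] [-2.98110581 -0.01274454 -1.58298208]
```

View pics/scene0.png

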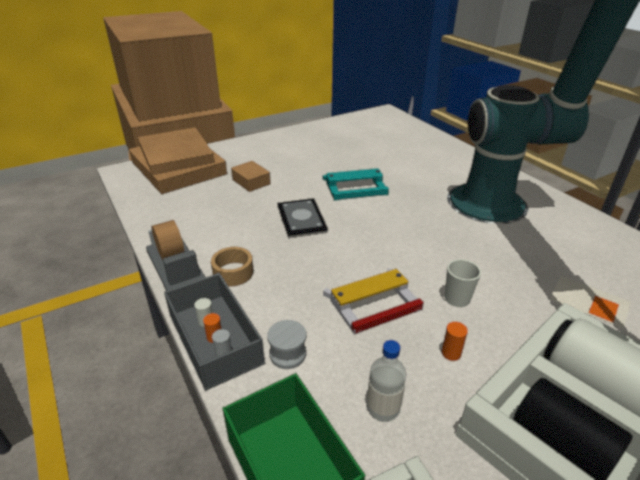

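View pics/top0.png

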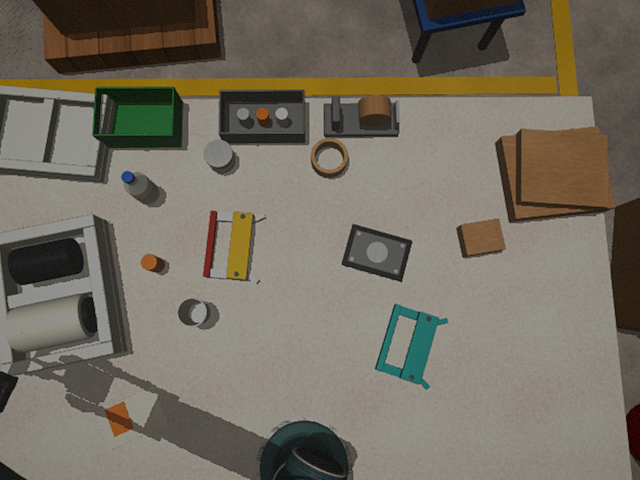

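The candidates for the gauge are the yellow and red one (top view about 232,245) and the turquoise one (412,345). The yellow and red one fits, with its red stop on the left and its flared guides opening to the right, towards the plate at (377,252). Next I'll enlarge and measure.

```bash
cat > h.py <<'E'
import numpy as np, cv2
from scipy.spatial.transform import Rotation as R
def rays(c,px):
    px=np.atleast_2d(px).astype(float)
    d=np.c_[px,np.ones(len(px))]@np.linalg.inv(c["intrinsics"]).T
    return d@R.from_euler('xyz',c["orientation"]).as_matrix().T
def plane(c,px,z):
    d=rays(c,px); e=np.array(c["eye"]); return e+d*((z-e[2])/d[:,2])[:,None]
def tri(c1,p1,c2,p2):
    d1=rays(c1,p1)[0];d2=rays(c2,p2)[0];e1=np.array(c1["eye"]);e2=np.array(c2["eye"])
    s=np.linalg.lstsq(np.c_[d1,-d2],e2-e1,rcond=None)[0]
    a=e1+s[0]*d1;b=e2+s[1]*d2
    return (a+b)/2,np.linalg.norm(a-b)
def proj(c,P):
    M=R.from_euler('xyz',c["orientation"]).as_matrix()
    q=(np.atleast_2d(P)-c["eye"])@M; q=q@c["intrinsics"].T; return q[:,:2]/q[:,2:]
def rect(m,box):
    x0,y0,x1,y1=box; k=np.zeros(m.shape,np.uint8); k[y0:y1,x0:x1]=m[y0:y1,x0:x1]
    cs,_=cv2.findContours(k,cv2.RETR_EXTERNAL,cv2.CHAIN_APPROX_NONE); 
    return max(cs,key=cv2.contourArea)
def masks(im):
    h=cv2.cvtColor(im,cv2.COLOR_RGB2HSV).astype(int); H,S,V=h[...,0],h[...,1],h[...,2]
    f=lambda b:b.astype(np.uint8)*255
    return dict(red=f(((H<6)|(H>174))&(S>150)&(V>60)),yel=f((H>18)&(H<32)&(S>140)&(V>90)),blk=f(V<75))
E
python3 - <<'E'
from h import *; from cell import r
s=r.read_camera("scene");t=r.read_camera("top")
bx=dict(t=dict(red=(195,200,225,290),yel=(220,200,262,290),blk=(330,215,420,290)),s=dict(red=(340,290,440,340),yel=(320,260,420,315),blk=(270,190,335,245)))
out={}
for n,c in(("t",t),("s",s)):
    m=masks(c["pixels"])
    for k in m:
        ct=rect(m[k],bx[n][k]); ctr=ct
        b=cv2.boxPoints(cv2.minAreaRect(ct)); M=cv2.moments(cv2.convexHull(ct)); out[n,k]=(M['m10']/M['m00'],M['m01']/M['m00'])
        ap=cv2.approxPolyDP(cv2.convexHull(ct),4,True)[:,0]
        print(n,k,np.round(out[n,k],1),cv2.contourArea(ct),"box",b.round(1).tolist(),"poly",ap.tolist())
for k in m: print(k,tri(t,out["t",k],s,out["s",k]))
cv2.imwrite("pics/z1.png",cv2.resize(t["pixels"][190:310,190:430,::-1],None,fx=3.3,fy=3.3,interpolation=cv2.INTER_CUBIC))
cv2.imwrite("pics/z2.png",cv2.resize(s["pixels"][180:340,260:460,::-1],None,fx=3.6,fy=3.6,interpolation=cv2.INTER_CUBIC))
E
```

```text
t red [209.7 243.1] 302.5 box [[202.89999389648438, 275.6000061035156], [210.60000610351562, 210.6999969482422], [216.3000030517578, 211.39999389648438], [208.5, 276.29998779296875]] poly [[213, 211], [206, 276]]
t yel [239.5 245.4] 1201.5 box [[226.1999969482422, 277.3999938964844], [233.3000030517578, 211.10000610351562], [252.60000610351562, 213.1999969482422], [245.5, 279.3999938964844]] poly [[234, 212], [252, 214], [244, 279], [227, 277]]
t blk [376.5 252.6] 2533.5 box [[340.79998779296875, 264.79998779296875], [352.3999938964844, 223.6999969482422], [412.3999938964844, 240.60000610351562], [400.79998779296875, 281.70001220703125]] poly [[353, 224], [411, 241], [401, 281], [342, 264]]
s red [386.4 315.3] 619.0 box [[350.5, 323.0], [419.8999938964844, 298.0], [423.29998779296875, 307.3999938964844], [353.8999938964844, 332.29998779296875]] poly [[421, 301], [410, 312], [357, 331], [352, 327], [356, 321]]
s yel [368.6 286.7] 1134.0 box [[331.20001220703125, 289.3999938964844], [402.3999938964844, 266.70001220703125], [407.8999938964844, 283.79998779296875], [336.6000061035156, 306.3999938964844]] poly [[407, 281], [343, 304], [332, 292], [392, 270]]
s blk [301.5 217.3] 394.5 box [[277.6000061035156, 203.1999969482422], [322.0, 197.3000030517578], [326.5, 230.8000030517578], [282.1000061035156, 236.6999969482422]] poly [[313, 199], [326, 230], [288, 235], [278, 204]]
red (array([549.70549563, 236.13586764,  12.85396938]), np.float64(2.810465922291433))
yel (array([540.68651404, 157.50094269,  28.35423973]), np.float64(2.9624799157113695))
blk (array([ 519.89974351, -191.60865122,    6.81647687]), np.float64(1.0493837464815838))
```

View pics/z1.png

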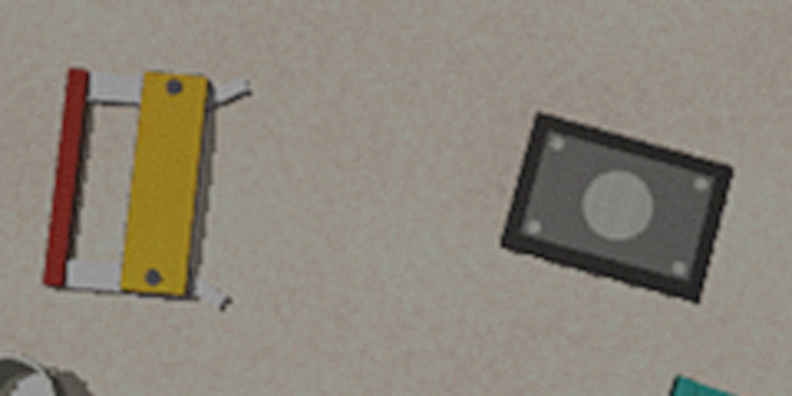

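View pics/z2.png

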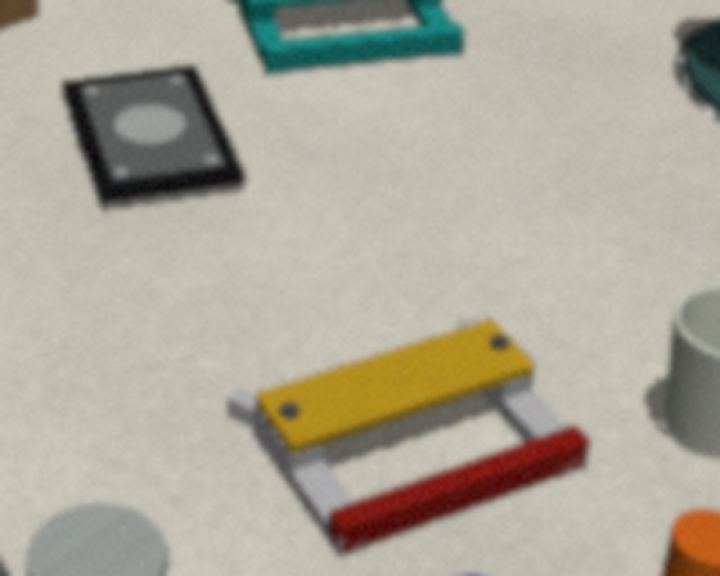

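Enlarged, the yellow bar shows two bolts: top view (243,216) and (236,274), scene view (341,294) and (399,275). The flares face the plate. Next come the poses.

```bash
python3 - <<'E'
from h import *; from cell import r
s=r.read_camera("scene");t=r.read_camera("top")
B=[tri(t,(243.0,216.1),s,(340.6,294.2)),tri(t,(236.1,273.9),s,(398.9,275.0))]
print("bolts",B)
b=plane(t,[(243,216.1),(236.1,273.9)],36); print(b, np.linalg.norm(b[0]-b[1]))
m=masks(t["pixels"])
ct=rect(m["yel"],(220,200,262,290)); P=plane(t,ct[:,0],36)[:,:2].astype(np.float32)
rc=cv2.minAreaRect(P); print("yel",rc)
ct=rect(m["red"],(195,200,225,290)); P=plane(t,ct[:,0],24)[:,:2].astype(np.float32); print("red",cv2.minAreaRect(P))
ct=rect(m["blk"],(330,215,420,290)); P=plane(t,ct[:,0],18)[:,:2].astype(np.float32); rc=cv2.minAreaRect(P);print("plate",rc,cv2.boxPoints(rc).round(1).tolist())
# disc height
print("disc",tri(t,(190+618/3.3,190+206/3.3),s,(260+150/3.6,180+124/3.6)))
# bystanders
for n,p,z in(("cup",(193,312),85),("strainer",(219,155),60),("tape",(329,158),45),("pusher",(150,262),70),("cap",(128,178),160),("turq tip",(446,321),0),("turq top",(399,306),30),("carton",(480,238),45)): print(n,plane(t,p,z).round(0))
g=plane(t,[(190+250/3.3,190+88/3.3),(190+225/3.3,190+303/3.3)],14); print("flare tips",g)
E
```

```text
bolts [(array([612.96403666, 150.2463947 ,  34.80482625]), np.float64(2.3747498181258666)), (array([465.91905512, 165.37563473,  36.10011916]), np.float64(1.309353803874729))]
[[613.65300478 149.36178469  36.        ]
 [466.41359548 164.94987904  36.        ]] 148.06225831031324
yel ((539.4154052734375, 157.38377380371094), (48.776424407958984, 168.90550231933594), 84.46755981445312)
red ((546.5861206054688, 234.8722381591797), (14.720070838928223, 167.60031127929688), 84.51980590820312)
plate ((519.0714721679688, -190.3738555908203), (158.53074645996094, 110.75830841064453), 73.36979675292969) [[443.29998779296875, -250.5], [549.4000244140625, -282.20001220703125], [594.7999877929688, -130.3000030517578], [488.70001220703125, -98.5999984741211]]
disc (array([ 519.02682053, -192.19049941,   15.70946177]), np.float64(1.446907414113554))
cup [[372. 259.  85.]]
strainer [[768. 209.  60.]]
tape [[763. -72.  45.]]
pusher [[494. 370.  70.]]
cap [[680. 400. 160.]]
turq tip [[ 344. -364.    0.]]
turq top [[ 382. -241.   30.]]
carton [[ 550. -449.   45.]]
flare tips [[616.30689241  93.43148138  14.        ]
 [447.80466493 111.98865323  14.        ]]
```

Checks hold: bolts at 34.8 and 36.1 mm (36 expected), disc at 15.7 mm (18 expected), plate 158.5x110.8, bar 169x49.
- **Gauge:** origin about (540,157), yaw about -5.7°.
- **Plate:** (519,-190.5), yaw -16.6°.

I'll carry the tool high to behind the plate and turn it -85°.

```bash
python3 -m pendant '[[[0.4,-1,0,-0.45,72],[0.4,-1,0,-0.45,72],[0.4,-1,0,-0.45,72],[0.4,-1,0,-0.45,72],[0.4,-1,0,-0.45,72],[0.4,-1,0,-0.45,72],[0.4,-1,0,-0.45,72],[0.4,-1,0,-0.45,72],[0.4,-1,0,-0.45,72],[0.4,-1,0,-0.45,72],[0.4,-1,0,-0.45,72],[0.4,-1,0,-0.45,72]]]'
python3 -m pendant '[[[0.4,-1,0,-0.45,72],[0.4,-1,0,-0.45,72],[0.4,-1,0,-0.45,72],[0.4,-1,0,-0.45,72],[0.4,-1,0,-0.45,72],[0.4,-1,0,-0.45,72],[0.4,-1,0,-0.45,72],[0.4,-1,0,-0.45,72],[0.4,-1,0,-0.45,72],[0.4,-1,0,-0.45,72],[0.4,-1,0,-0.45,72],[0.4,-1,0,-0.45,72]]]'
```

```text
clock: 1.5
position: [345.4, 386.0, 249.8]
tcp_rot: [3.141, 0.0, 2.385]
wrist_force: [-0.2, 0.1, -0.1]
grip_width: 0.818
clock: 2.7
position: [441.0, 146.0, 249.8]
tcp_rot: [3.141, 0.0, 2.007]
wrist_force: [0.1, 0.4, -0.5]
grip_width: 0.814
```

```bash
python3 -m pendant '[[[0.1,-1,0,-0.45,72],[0.1,-1,0,-0.45,72],[0.1,-1,0,-0.45,72],[0.1,-1,0,-0.45,72],[0.1,-1,0,-0.45,72],[0.1,-1,0,-0.45,72],[0.1,-1,0,-0.45,72],[0.1,-1,0,-0.45,72],[0.1,-1,0,-0.45,72],[0.1,-1,0,-0.45,72],[0.1,-1,0,-0.45,72],[0.1,-1,0,-0.45,72]]]'
python3 -m pendant '[[[0.1,-1,0,-0.45,72],[0.1,-1,0,-0.45,72],[0.1,-1,0,-0.45,72],[0.1,-1,0,-0.45,72],[0.1,-1,0,-0.45,72],[0.1,-1,0,-0.45,72],[0.1,-1,0,-0.45,72],[0.1,-1,0,-0.45,72],[0.1,-1,0,-0.45,72],[0.1,-1,0,-0.45,72],[0.1,-0.3,0,-0.45,72],[0.1,0,0,-0.2,72]]]'
```

```text
clock: 3.9
position: [464.5, -93.8, 249.8]
tcp_rot: [3.141, 0.0, 1.63]
wrist_force: [-0.6, 0.1, 0.0]
grip_width: 0.822
clock: 5.1
position: [489.0, -299.5, 249.6]
tcp_rot: [-3.141, -0.0, 1.27]
wrist_force: [-0.1, 0.6, 0.6]
grip_width: 0.819
```

```bash
python3 -m pendant '[[[-0.12,0,-1,0,72],[0,0,-1,0,72],[0,0,-1,0.15,72],[0,0,-1,0,72],[0,0,-1,0,72],[0,0,-1,0,72],[0,0,-1,0,72],[0,0,-1,0,72],[0,0,-1,0,72],[0,0,-0.9,0,72],[0,0,-0.5,0,72],[0,0,-0.23,0,72]]]'
python3 - <<'E'
from h import *; from cell import r
s=r.read_camera("scene");t=r.read_camera("top")
cv2.imwrite("pics/a.png",np.hstack([cv2.resize(c["pixels"][y:y+120,x:x+120,::-1],(400,400),interpolation=cv2.INTER_CUBIC) for c,x,y in((t,330,200),(s,250,140))]))
E
```

```text
clock: 6.3
position: [486.1, -297.6, 36.0]
tcp_rot: [-3.14, -0.001, 1.284]
wrist_force: [0.6, -0.0, 0.4]
grip_width: 0.817
```

View pics/a.png

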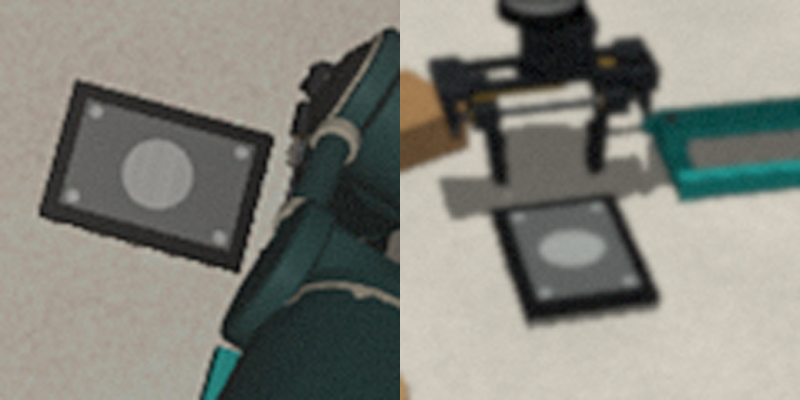

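The fingers stand squarely behind the plate's rear end. I'll work out the push path: an S-curve along which the plate's centre travels in its own heading.

```bash
cat > plan.py <<'E'
import numpy as np
def plan(G,gyaw,P,pyaw,T,tyaw,R,step,yend,off=89):
    # heading angle h (from gauge +y toward +x), deg
    g=np.radians(gyaw); ex=np.array([np.cos(g),np.sin(g)]); ey=np.array([-np.sin(g),np.cos(g)])
    d=np.array(P)-G; x,y=d@ex,d@ey; h0=np.radians(gyaw-pyaw)
    c=(1+np.cos(h0)-abs(x)/R)/2 if True else 0
    th=np.arccos(np.clip(c,-1,1)); sg=-np.sign(x)
    print("gauge-frame",x,y,np.degrees(h0),"theta",np.degrees(th))
    seq=[]; h=h0; ph=0
    T=np.array(T,float)
    while y<yend:
        n=min(step,yend-y)
        if ph==0:
            dh=sg*n/R
            if (sg*(h+dh))>th: ph=1
        if ph==1:
            dh=-sg*n/R
            if sg*(h+dh)<=0: dh=-h; ph=2
        if ph==2: dh=0
        x+=n*np.sin(h+dh/2); y+=n*np.cos(h+dh/2); h+=dh
        hw=-h+g  # plate yaw world
        hd=np.array([-np.sin(hw),np.cos(hw)])
        tc=G+x*ex+y*ey-off*hd
        ty=np.degrees(hw)+90; 
        dT=tc-T; seq.append((dT/20, (ty-tyaw)/4)); 
        print(len(seq),"d",np.round(dT/20,2),"turn",round((ty-tyaw)/4,2)," plate",np.round([x,y,np.degrees(h)],1),"tcp",tc.round(1))
        T=tc;tyaw=ty
E
python3 -c "
from plan import *
plan((540,157.2),-5.7,(519,-190.7),-16.6,(493.5,-276.0),73.4,200,8,-105)"
```

```text
gauge-frame 13.657173966626257 -348.26554753412705 10.900000000000002 theta 16.89549829898399
1 d [0.28 0.34] turn 0.57  plate [  15.  -340.4    8.6] tcp [ 499.1 -269.2]
2 d [0.26 0.35] turn 0.57  plate [  16.1 -332.4    6.3] tcp [ 504.4 -262.2]
3 d [0.25 0.36] turn 0.57  plate [  16.8 -324.5    4. ] tcp [ 509.4 -255.1]
4 d [0.24 0.37] turn 0.57  plate [  17.2 -316.5    1.7] tcp [ 514.1 -247.7]
5 d [0.22 0.38] turn 0.57  plate [  17.3 -308.5   -0.6] tcp [ 518.6 -240.1]
6 d [0.21 0.39] turn 0.57  plate [  17.  -300.5   -2.9] tcp [ 522.7 -232.4]
7 d [0.19 0.39] turn 0.57  plate [  16.5 -292.5   -5.1] tcp [ 526.5 -224.5]
8 d [0.17 0.4 ] turn 0.57  plate [  15.6 -284.6   -7.4] tcp [ 529.9 -216.5]
9 d [0.16 0.41] turn 0.57  plate [  14.4 -276.7   -9.7] tcp [ 533.1 -208.3]
10 d [0.14 0.41] turn 0.57  plate [  12.9 -268.8  -12. ] tcp [ 535.9 -200. ]
11 d [0.12 0.42] turn 0.57  plate [  11.1 -261.   -14.3] tcp [ 538.4 -191.6]
12 d [0.11 0.42] turn 0.57  plate [   8.9 -253.3  -16.6] tcp [ 540.6 -183.1]
13 d [-0.24  0.36] turn -0.57  plate [   6.8 -245.6  -14.3] tcp [ 535.7 -175.8]
14 d [-0.23
[... 908 characters left out ...]
-01] tcp [517.2 -80.8]
26 d [0.04 0.4 ] turn 0.0  plate [ 1.000e-01 -1.421e+02 -6.000e-01] tcp [518.  -72.8]
27 d [0.04 0.4 ] turn 0.0  plate [  -0.  -134.1   -0.6] tcp [518.7 -64.9]
28 d [0.04 0.4 ] turn 0.0  plate [-1.000e-01 -1.261e+02 -6.000e-01] tcp [519.4 -56.9]
29 d [0.04 0.4 ] turn 0.0  plate [  -0.2 -118.1   -0.6] tcp [520.1 -48.9]
30 d [0.04 0.4 ] turn 0.0  plate [  -0.3 -110.1   -0.6] tcp [520.8 -41. ]
31 d [0.02 0.25] turn 0.0  plate [  -0.3 -105.    -0.6] tcp [521.3 -35.9]
32 d [0. 0.] turn 0.0  plate [  -0.3 -105.    -0.6] tcp [521.3 -35.9]
33 d [0. 0.] turn 0.0  plate [  -0.3 -105.    -0.6] tcp [521.3 -35.9]
34 d [0. 0.] turn 0.0  plate [  -0.3 -105.    -0.6] tcp [521.3 -35.9]
```

```bash
python3 -m pendant '[[[0,0,-0.5,0,72],[0,0,-0.45,0,72],[0.12,0.36,0,-0.05,72],[0.12,0.36,0,0,72],[0.12,0.36,0,0,72],[0,0,0,0,72]]]'
python3 -m pendant '[[[0.28,0.34,0,0.57,72],[0.26,0.35,0,0.57,72],[0.25,0.36,0,0.57,72],[0.24,0.37,0,0.57,72],[0.22,0.38,0,0.57,72],[0.21,0.39,0,0.57,72],[0,0,0,0,72]]]'
cat > look.py <<'E'
from h import *; from cell import r
import sys
s=r.read_camera("scene");t=r.read_camera("top")
n=sys.argv[1]
cv2.imwrite(f"pics/{n}.png",np.hstack([cv2.resize(c["pixels"][y:y+q,x:x+q,::-1],(400,400),interpolation=cv2.INTER_CUBIC) for c,x,y,q in((t,200,150,200),(s,250,160,200))]))
o=r.get_obs();print(o["clock"],o["position"].round(1),np.degrees(o["tcp_rot"][2]).round(2),o["wrist_force"].round(1))
E
python3 look.py b
```

```text
clock: 7.0
position: [494.3, -276.0, 18.4]
tcp_rot: [3.141, -0.0, 1.281]
wrist_force: [-0.1, -0.4, 0.3]
grip_width: 0.818
clock: 7.7
position: [523.5, -231.8, 18.1]
tcp_rot: [-3.142, -0.001, 1.522]
wrist_force: [-0.8, -0.1, -0.7]
grip_width: 0.817
7.8 [ 522.7 -232.3   17.8] 87.06 [-0.2 -0.8  0.1]
```

View pics/b.png

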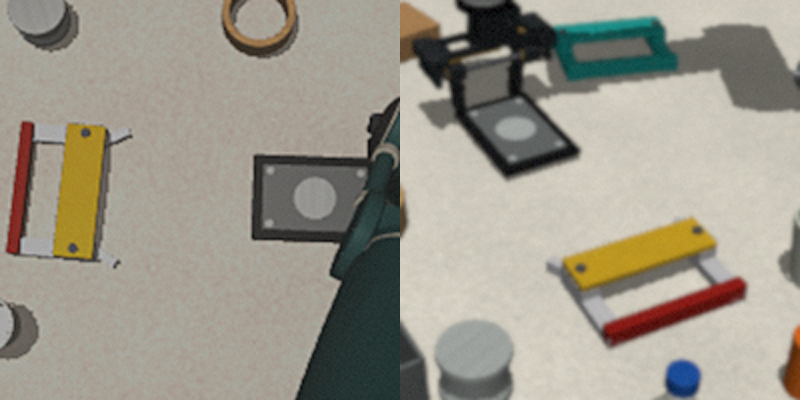

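The plate follows: its front corners are near (327,228) and (325,269) and its disc near (357,249) in the top view. I'll measure its pose from the front edge and disc.

```bash
cat > pose.py <<'E'
from h import *; from cell import r
import sys
t=r.read_camera("top"); im=t["pixels"]; g=cv2.cvtColor(im,cv2.COLOR_RGB2GRAY).astype(float)
u0,v0,v1=map(int,sys.argv[1:4])  # approx front edge column; row range well inside edge
pts=[]
for v in range(v0,v1):
    row=cv2.GaussianBlur(g,(3,3),0)[v,u0-9:u0+7]; d=np.diff(row); k=int(np.argmin(d)); 
    if 0<k<len(d)-1:
        a,b,c=d[k-1],d[k],d[k+1]; k=k+0.5*(a-c)/(a-2*b+c)
    pts.append((u0-9+k+.5,v))
P=plane(t,pts,18)[:,:2].astype(np.float32)
vx,vy,x,y=cv2.fitLine(P,cv2.DIST_HUBER,0,.01,.01).ravel()
if vx<0: vx,vy=-vx,-vy
yaw=np.degrees(np.arctan2(vy,vx)); n=np.array([-vy,vx])
res=(P-[x,y])@n
# disc
du,dv=map(int,sys.argv[4:6]); w=14
k=np.zeros(g.shape,np.uint8); k[dv-w:dv+w,du-w:du+w]=(g[dv-w:dv+w,du-w:du+w]>float(sys.argv[6]))*255
ct=rect(k,(du-w,dv-w,du+w,dv+w)); e=cv2.minEnclosingCircle(ct); M=cv2.moments(ct); D=plane(t,(M['m10']/M['m00'],M['m01']/M['m00']),18)[0,:2]
print("yaw",yaw,"resid",res.std(),"disc",D,"rad px",e[1],"front dist from disc (80):",(np.array([x,y])-D)@n)
o=r.get_obs();hd=n; T=o["position"][:2]; q=D-T
print("TCP",T,"toolyaw-90",np.degrees(o["tcp_rot"][2])-90,"disc ahead of TCP",q@[-np.sin(o["tcp_rot"][2]-np.pi/2),np.cos(o["tcp_rot"][2]-np.pi/2)],"side",q@[np.sin(o["tcp_rot"][2]),-np.cos(o["tcp_rot"][2])])
G=np.array([540,157.2]);a=np.radians(-5.7);q=D-G;print("gauge frame",q@[np.cos(a),np.sin(a)],q@[-np.sin(a),np.cos(a)],"hdg",-5.7-yaw)
E
python3 -c "
from h import *;from cell import r
g=cv2.cvtColor(r.read_camera('top')['pixels'],cv2.COLOR_RGB2GRAY);print(g[249,320:376])"
python3 pose.py 327 233 265 357 249 105
```

```text
[165 166 162 167 174 149  77  47  48  48  50  89 105  99 102 100 100 104
 101 101  99 100  99 100  98  97 110 140 150 151 145 149 146 154 146 144
 145 147 148 147 150 150 145 143 146 142 150 136 111  91  91  95  95  93
  94  95]
yaw -2.9542391 resid 0.24749802 disc [ 529.75626201 -140.32736519] rad px 11.056852340698242 front dist from disc (80): 79.90207084851724
TCP [ 522.50778909 -232.73963676] toolyaw-90 -2.9775874257722705 disc ahead of TCP 92.66403281547878 side 2.438302413662372
gauge frame 19.357254908424775 -297.0736674446319 hdg -2.7457607
```

```bash
python3 -c "
from plan import *
plan((540,157.2),-5.7,(529.8,-140.3),-2.96,(525.0-0,-232.9),87.04,180,8,-150,92.7)" | head -30
```

```text
gauge-frame 19.39805873512805 -297.04209351084995 -2.74 theta 18.99537092151419
1 d [0.22 0.39] turn 0.64  plate [  18.8 -289.1   -5.3] tcp [ 529.4 -225. ]
2 d [0.2 0.4] turn 0.64  plate [  17.9 -281.1   -7.8] tcp [ 533.4 -216.9]
3 d [0.18 0.41] turn 0.64  plate [  16.7 -273.2  -10.4] tcp [ 537.  -208.7]
4 d [0.16 0.42] turn 0.64  plate [  15.  -265.4  -12.9] tcp [ 540.3 -200.3]
5 d [0.14 0.43] turn 0.64  plate [  13.1 -257.6  -15.5] tcp [ 543.2 -191.8]
6 d [0.13 0.43] turn 0.64  plate [  10.8 -250.   -18. ] tcp [ 545.7 -183.2]
7 d [-0.28  0.35] turn -0.64  plate [   8.5 -242.3  -15.5] tcp [ 540.1 -176.1]
8 d [-0.26  0.37] turn -0.64  plate [   6.5 -234.5  -12.9] tcp [ 534.8 -168.8]
9 d [-0.25  0.38] turn -0.64  plate [   4.9 -226.7  -10.4] tcp [ 529.9 -161.3]
10 d [-0.23  0.39] turn -0.64  plate [   3.6 -218.8   -7.8] tcp [ 525.3 -153.5]
11 d [-0.21  0.4 ] turn -0.64  plate [   2.7 -210.9   -5.3] tcp [ 521.1 -145.6]
12 d [-0.19  0.41] turn -0.64  plate [   2.2 -202.9   -2.7] tcp [ 517.2 -137.5]
13 d [-0.18  0.41] turn -0.64  plate [   1.9 -194.9   -0.2] tcp [ 513.7 -129.2]
14 d [0.04 0.4 ] turn 0.0  plate [   1.9 -186.9   -0.2] tcp [ 514.5 -121.2]
15 d [0.04 0.4 ] turn 0.0  plate [   1.9 -178.9   -0.2] tcp [ 515.2 -113.3]
16 d [0.04 0.4 ] turn 0.0  plate [   1.9 -170.9   -0.2] tcp [ 516.  -105.3]
17 d [0.04 0.4 ] turn 0.0  plate [   1.8 -162.9   -0.2] tcp [516.8 -97.3]
18 d [0.04 0.4 ] turn 0.0  plate [   1.8 -154.9   -0.2] tcp [517.5 -89.4]
19 d [0.02 0.24] turn 0.0  plate [   1.8 -150.    -0.2] tcp [518.  -84.5]
20 d [0. 0.] turn 0.0  plate [   1.8 -150.    -0.2] tcp [518.  -84.5]
21 d [0. 0.] turn 0.0  plate [   1.8 -150.    -0.2] tcp [518.  -84.5]
```

```bash
python3 -m pendant '[[[0.22,0.39,0,0.64,72],[0.2,0.4,0,0.64,72],[0.18,0.41,0,0.64,72],[0.16,0.42,0,0.64,72],[0.14,0.43,0,0.64,72],[0.13,0.43,0,0.64,72],[-0.08,0.39,0,0,72],[0,0,0,0,72]]]'
python3 look.py c
```

```text
clock: 8.7
position: [541.6, -174.4, 18.0]
tcp_rot: [-3.141, -0.001, 1.788]
wrist_force: [0.2, -0.4, -0.2]
grip_width: 0.817
8.8 [ 541.6 -175.3   18.1] 102.41 [-0.6 -0.5  0.1]
```

View pics/c.png

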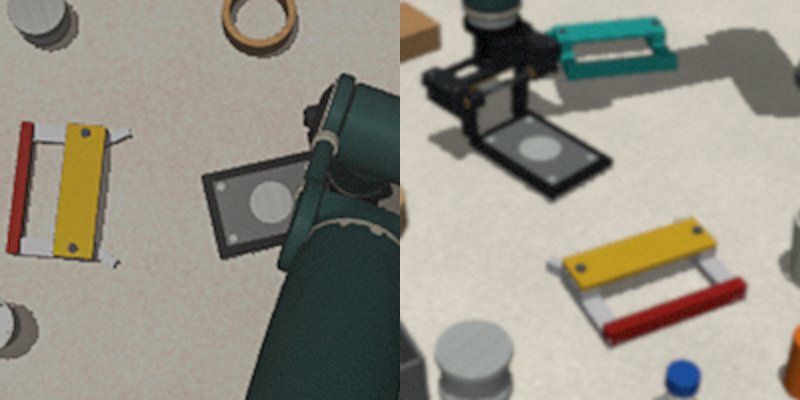

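```bash
python3 pose.py 306 243 274 335 250 118
```

```text
yaw 12.506548 resid 0.21543075 disc [524.82722854 -84.54113899] rad px 10.75636100769043 front dist from disc (80): 80.1032857357053
TCP [ 541.74727398 -175.55527711] toolyaw-90 12.396036188046168 disc ahead of TCP 92.52452574529359 side 3.0122104118033324
gauge frame 8.911918668776353 -242.05282270078223 hdg -18.206547
```

```bash
python3 -m pendant '[[[-0.28,0.35,0,-0.65,72],[-0.26,0.37,0,-0.65,72],[-0.25,0.38,0,-0.65,72],[-0.23,0.39,0,-0.65,72],[-0.21,0.4,0,-0.65,72],[-0.19,0.41,0,-0.65,72],[-0.18,0.41,0,-0.65,72],[0.04,0.4,0,0,72],[0.04,0.4,0,0,72],[0,0,0,0,72]]]'
python3 look.py d
```

```text
clock: 9.85
position: [511.7, -104.7, 18.1]
tcp_rot: [-3.142, -0.001, 1.47]
wrist_force: [0.4, 0.3, 0.5]
grip_width: 0.814
9.95 [ 511.6 -105.1   18. ] 84.24 [ 0.1  0.9 -0.1]
```

View pics/d.png

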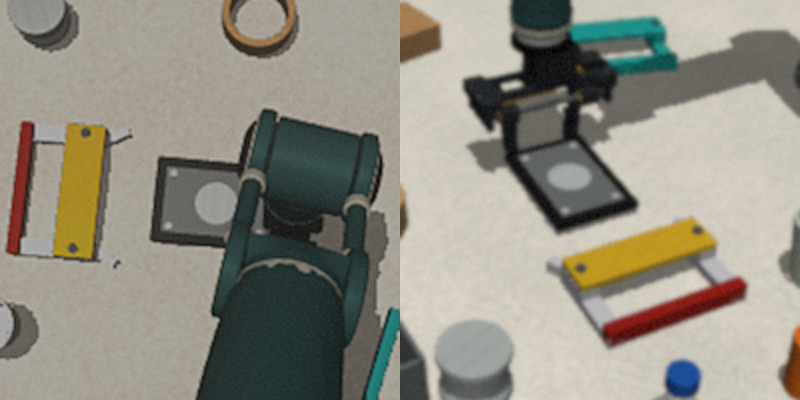

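```bash
cat > pose2.py <<'E'
from h import *; from cell import r
import sys
from scipy.ndimage import map_coordinates
# args: three segments (front, far side, near side): u1 v1 u2 v2, and outward direction is automatic (bright outside)
t=r.read_camera("top"); g=cv2.GaussianBlur(cv2.cvtColor(t["pixels"],cv2.COLOR_RGB2GRAY),(3,3),0).astype(float)
A=np.array(list(map(float,sys.argv[1:13]))).reshape(3,4); L=[]
for a in A:
    p,q=a[:2],a[2:]; d=(q-p)/np.linalg.norm(q-p); n=np.array([d[1],-d[0]]); pts=[]
    for s in np.linspace(.1,.9,25):
        o=np.arange(-5,5.01,.25); X=p+(q-p)*s+o[:,None]*n
        v=map_coordinates(g,[X[:,1],X[:,0]],order=1); dv=np.abs(np.gradient(v)); pts.append(X[np.argmax(dv)])
    P=plane(t,pts,18)[:,:2].astype(np.float32); vx,vy,x,y=cv2.fitLine(P,cv2.DIST_HUBER,0,.01,.01).ravel()
    L.append((np.array([x,y]),np.array([vx,vy]),np.std((P-[x,y])@[-vy,vx])))
def X(a,b):
    s=np.linalg.solve(np.c_[a[1],-b[1]],b[0]-a[0]); return a[0]+s[0]*a[1]
c1,c2=X(L[0],L[1]),X(L[0],L[2]); e=(c1-c2); w=np.linalg.norm(e); e/=w; n=np.array([-e[1],e[0]])
yaw=np.degrees(np.arctan2(e[1],e[0])); C=(c1+c2)/2-80*n
print("corners",c1,c2,"width(110)",w,"yaw",yaw,"side yaws",[np.degrees(np.arctan(-l[1][0]/l[1][1])) for l in L[1:]],"resid",[round(float(l[2]),2) for l in L])
o=r.get_obs(); T=o["position"][:2]; ty=o["tcp_rot"][2]; q=C-T
print("C",C,"TCP",T,"tool",np.degrees(ty)-90,"ahead",q@[np.cos(ty),np.sin(ty)],"side",q@[np.sin(ty),-np.cos(ty)])
G=np.array([540,157.2]);a=np.radians(-5.7);q=C-G;print("gauge frame",q@[np.cos(a),np.sin(a)],q@[-np.sin(a),np.cos(a)],"hdg",-5.7-yaw)
E
python3 pose2.py 279.5 232 276.5 266 284 229 315 231 280 270 308 272
```

```text
corners [586.26013  59.7567 ] [473.97794  70.57679] width(110) 112.80233 yaw -5.5043206 side yaws [np.float32(-5.795515), np.float32(-3.893062)] resid [0.7, 0.68, 0.7]
C [522.4454   -14.464371] TCP [ 511.62292134 -105.33449245] tool -5.780870203250743 ahead 91.49807407325912 side 1.6146001642479677
gauge frame -0.4181665018730775 -172.55910936365797 hdg -0.19567919
```

```bash
python3 -m pendant '[[[0.04,0.4,0,0,72],[0.04,0.4,0,0,72],[0.04,0.4,0,0,72],[0.04,0.4,0,0,72],[0.04,0.4,0,0,72],[0.04,0.4,0,0,72],[0.04,0.4,0,0,72],[0.04,0.4,0,0,72],[0,0,0,0,72]]]'
python3 look.py e
```

```text
clock: 10.9
position: [518.1, -40.3, 18.1]
tcp_rot: [-3.142, -0.001, 1.47]
wrist_force: [-0.1, 0.4, -0.3]
grip_width: 0.817
11.0 [518.2 -41.1  18.2] 84.23 [0.8 0.4 0.5]
```

View pics/e.png

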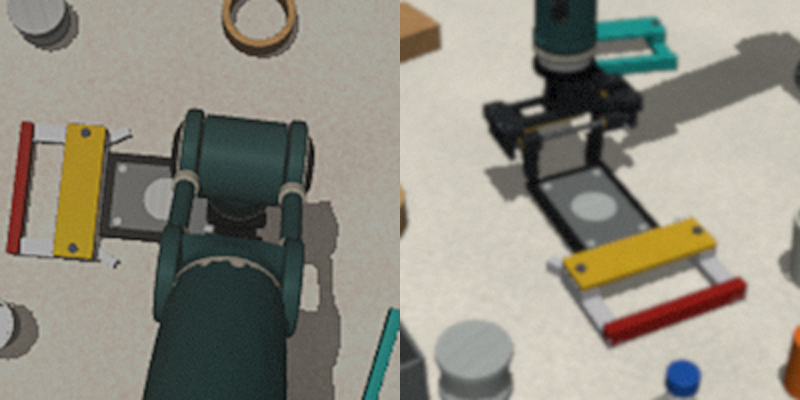

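The plate's nose is centred at the mouth, between the guides. I'll push on.

```bash
python3 -m pendant '[[[0.04,0.4,0,0,72],[0.04,0.4,0,0,72],[0.04,0.4,0,0,72],[0.04,0.4,0,0,72],[0.04,0.4,0,0,72],[0,0,0,0,72]]]'
python3 look.py f0
python3 -m pendant '[[[0.04,0.4,0,0,72],[0.04,0.4,0,0,72],[0.04,0.4,0,0,72],[0.04,0.4,0,0,72],[0.03,0.3,0,0,72],[0,0,0,0,72]]]'
python3 look.py f
```

```text
clock: 11.6
position: [522.1, -0.2, 18.1]
tcp_rot: [3.142, -0.001, 1.47]
wrist_force: [0.7, -0.9, 0.2]
grip_width: 0.821
11.7 [521.9  -0.9  18. ] 84.23 [-0.   0.3 -0.7]
clock: 12.3
position: [525.9, 37.6, 18.1]
tcp_rot: [3.141, -0.001, 1.47]
wrist_force: [-0.5, 0.3, -0.3]
grip_width: 0.82
12.4 [526.   36.9  18.2] 84.22 [-0.3  0.3  0.1]
```

View pics/f.png

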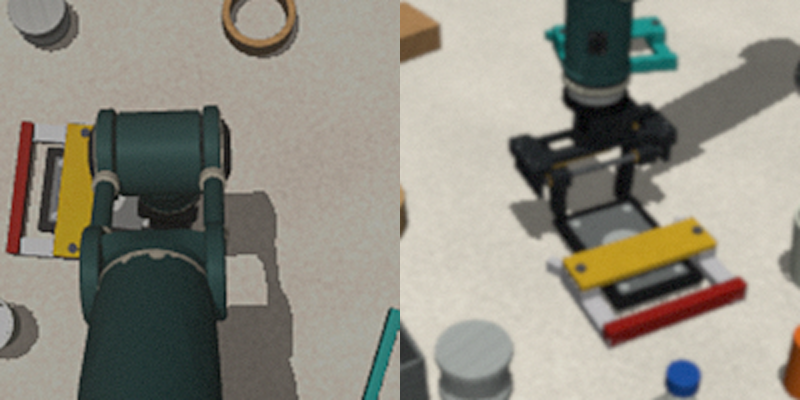

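The plate is under the bridge and centred, with about 20 mm to go by dead reckoning. I'll go slowly and watch the force.

```bash
python3 -m pendant '[[[0.02,0.2,0,0,72],[0.02,0.2,0,0,72],[0.02,0.2,0,0,72],[0.01,0.15,0,0,72],[0,0,0,0,72]]]'
for i in 1 ; do python3 -m pendant '[[[0.01,0.1,0,0,72],[0,0.05,0,0,72],[0,0,0,0,72]]]'; done; python3 look.py g
python3 - <<'E'
import cv2
from cell import r
for n,b in(("top",(195,200,120,90)),("scene",(310,240,130,105))):
    p=r.read_camera(n)["pixels"];x,y,w,h=b;cv2.imwrite(f"pics/g_{n}.png",cv2.resize(p[y:y+h,x:x+w,::-1],None,fx=5,fy=5,interpolation=cv2.INTER_CUBIC))
E
```

```text
clock: 12.9
position: [527.3, 51.9, 18.2]
tcp_rot: [3.141, -0.0, 1.47]
wrist_force: [-0.6, -0.9, 0.2]
grip_width: 0.813
clock: 13.2
position: [527.5, 54.5, 18.2]
tcp_rot: [3.141, -0.0, 1.47]
wrist_force: [-0.5, -2.3, 1.1]
grip_width: 0.815
13.3 [527.5  54.5  18.1] 84.19 [-0.7 -1.7  1. ]
```

View pics/g_scene.png

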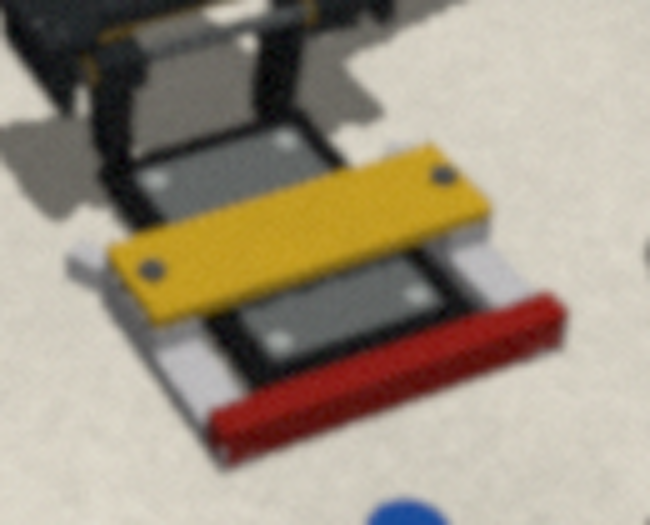

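View pics/g_top.png

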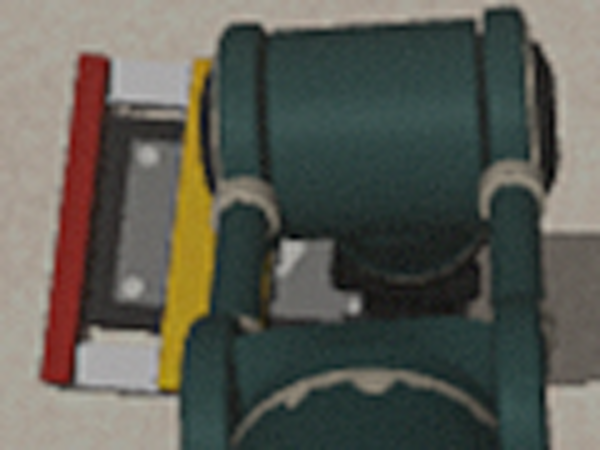

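The plate looks at or almost at the stop; the force has just begun to rise (-2.3 N). I'll press on gently in small steps.

```bash
for i in 1; do python3 -m pendant '[[[0,0.05,0,0,72],[0,0,0,0,72]]]';python3 -m pendant '[[[0,0.05,0,0,72],[0,0,0,0,72]]]'; done
```

```text
clock: 13.6
position: [527.5, 55.3, 18.1]
tcp_rot: [3.141, 0.0, 1.469]
wrist_force: [0.4, -2.3, 1.1]
grip_width: 0.817
clock: 13.8
position: [527.4, 56.4, 18.1]
tcp_rot: [3.142, 0.0, 1.469]
wrist_force: [0.6, -3.1, 1.6]
grip_width: 0.819
```

```bash
python3 -m pendant '[[[0,0.05,0,0,72],[0,0,0,0,72]]]';python3 -m pendant '[[[0,0.05,0,0,72],[0,0,0,0,72]]]'; python3 - <<'E'
import cv2
from cell import r
print(r.get_obs()["moment"])
for n,b in(("top",(195,200,60,90)),("scene",(310,240,130,105))):
    p=r.read_camera(n)["pixels"];x,y,w,h=b;cv2.imwrite(f"pics/h_{n}.png",cv2.resize(p[y:y+h,x:x+w,::-1],None,fx=6,fy=5.5,interpolation=cv2.INTER_CUBIC))
E
```

```text
clock: 14.0
position: [527.5, 57.4, 18.2]
tcp_rot: [3.141, 0.0, 1.47]
wrist_force: [0.6, -3.2, 1.7]
grip_width: 0.816
clock: 14.2
position: [527.5, 57.5, 18.1]
tcp_rot: [3.141, 0.002, 1.47]
wrist_force: [0.3, -7.7, 2.2]
grip_width: 0.818
[-1.23186736  0.05680187 -0.10171163]
```

View pics/h_scene.png

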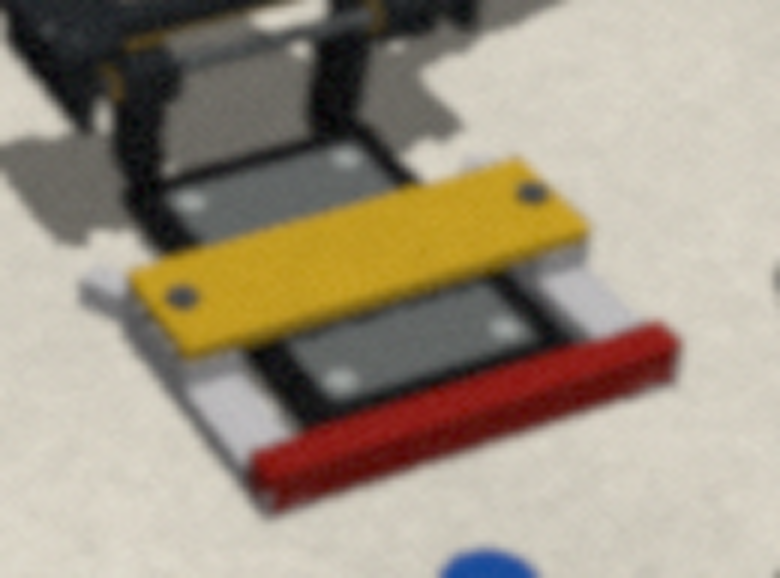

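View pics/h_top.png

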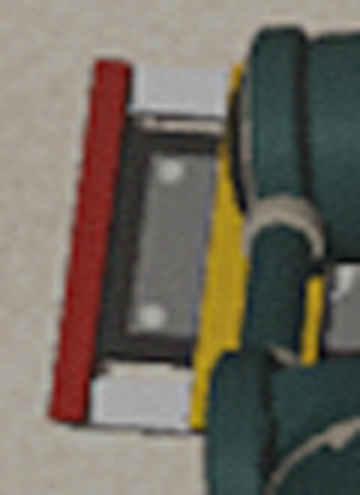

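The position has stalled at y 57.5 while the force rises, so the plate is touching the stop. I'll press a little more so it seats square.

```bash
python3 -m pendant '[[[0,0.05,0,0,72],[0,0,0,0,72]]]';python3 -m pendant '[[[0,0.05,0,0,72],[0,0,0,0,72],[0,0,0,0,72]]]'; python3 -c "
from cell import r;print(r.get_obs()['moment'])"
```

```text
clock: 14.5
position: [527.6, 57.6, 18.2]
tcp_rot: [3.141, 0.003, 1.471]
wrist_force: [1.0, -10.9, 2.4]
grip_width: 0.812
clock: 14.8
position: [527.7, 57.7, 18.2]
tcp_rot: [3.141, 0.004, 1.471]
wrist_force: [0.7, -14.8, 1.9]
grip_width: 0.817
[-2.44276313  0.02206475 -0.04411422]
```

The force now rises about 4 N per mm with no movement and almost no yaw moment, so the plate is seated square. I'll back straight off, then lift and move clear.

```bash
python3 -m pendant '[[[-0.02,-0.2,0,0,72],[-0.02,-0.2,0,0,72],[-0.04,-0.4,0,0,72],[-0.06,-0.6,0,0,72],[-0.08,-0.8,0,0,72],[0,0,1,0,72],[0,-0.5,1,0,72],[0,-1,1,0,72],[0,-1,1,0,72],[0,-1,1,0,72],[0,-1,1,0,72],[0,-1,1,0,72]]]'
python3 -m pendant '[[[0,-1,1,0,72],[0,-1,1,0,72],[0,-1,0,0,72],[0,-1,0,0,72],[0,-1,0,0,72],[0,-1,0,0,72],[0,0,0,0,72]]]'
python3 - <<'E'
from h import *
from cell import r
t=r.read_camera("top");s=r.read_camera("scene")
cv2.imwrite("pics/i_top.png",cv2.resize(t["pixels"][200:290,195:295,::-1],None,fx=6,fy=6,interpolation=cv2.INTER_CUBIC))
cv2.imwrite("pics/i_s.png",s["pixels"][:,:,::-1]); cv2.imwrite("pics/i_t.png",t["pixels"][:,:,::-1])
E
```

```text
clock: 16.0
position: [522.5, -94.8, 158.8]
tcp_rot: [-3.141, -0.0, 1.469]
wrist_force: [-0.2, -0.4, 0.2]
grip_width: 0.817
clock: 16.7
position: [522.6, -215.9, 198.0]
tcp_rot: [3.141, 0.0, 1.467]
wrist_force: [0.1, 0.2, -0.1]
grip_width: 0.814
```

View pics/i_top.png

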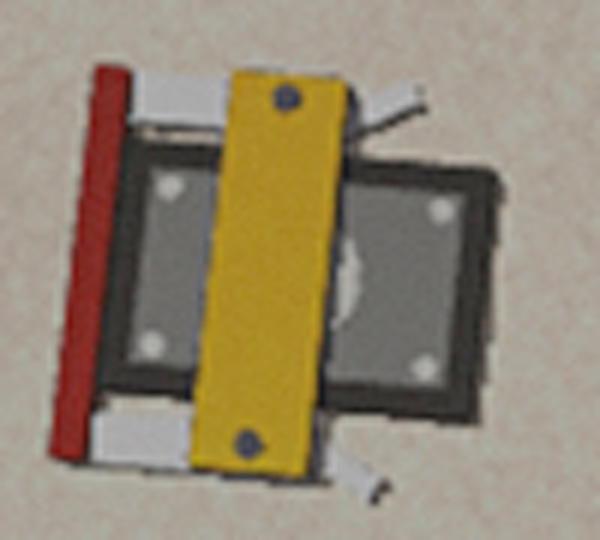

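View pics/i_s.png

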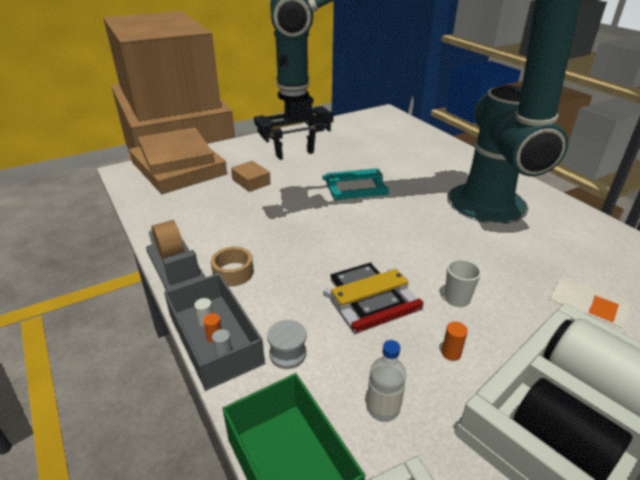

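The plate lies under the bridge against the red bar, its rear end sticking out to about (278,228)–(275,270). One numeric check comes before handing in.

```bash
python3 - <<'E'
from h import *; from cell import r
t=r.read_camera("top")
b=np.array([(170,187),(442,210),(426,368),(152,345)])/6+[195,200]
P=plane(t,b,18)[:,:2]; rc=plane(t,np.array([(498,170),(478,422)])/6+[195,200],18)[:,:2]
G=np.array([540,157.2])
for gy in(-5.5,-5.7,-6.0):
    a=np.radians(gy);E=np.array([[np.cos(a),np.sin(a)],[-np.sin(a),np.cos(a)]])
    print(gy,"centre",(P.mean(0)-G)@E.T,"rear y",((rc-G)@E.T)[:,1])
d=P[0]-P[3];d2=P[1]-P[2];l=P[0]-P[1];print("yaws",np.degrees([np.arctan2(d[1],d[0]),np.arctan2(d2[1],d2[0]),np.arctan2(-l[0],l[1])]))
m=masks(t["pixels"]);ct=rect(m["red"],(195,200,225,290));q=plane(t,ct[:,0],24)[:,:2].astype(np.float32);x=cv2.minAreaRect(q);print("red",x)
E
```

```text
-5.5 centre [ -0.08470929 -10.42271408] rear y [-90.9771953  -92.93276331]
-5.7 centre [ -0.04832671 -10.42294627] rear y [-90.78996656 -93.12481897]
-6.0 centre [ 6.24812145e-03 -1.04230564e+01] rear y [-90.50704994 -93.41077417]
yaws [-5.41540037 -5.53683713 -5.47658708]
red ((546.6943359375, 234.84165954589844), (14.760308265686035, 167.82135009765625), 84.51980590820312)
```

The plate's centre is at gauge (0,-10.4), where (0,-10) is expected. Its yaw is -5.48°, the same as the red bar's -5.48°.

```bash
python3 -c "
from cell import r;print(r.hand_in())"
```

```text
the job is handed in; nothing more can be done
None
```

I pushed the foot plate along an S-curve with both fingers on its rear end, in through the flares and under the yellow bridge to the red stop. I then backed off, lifted clear and handed in at about 17 s of the 48 s allowed.

- **Seating:** the push stalled at the stop with the force rising to about 15 N and almost no twisting moment.
- **Final position:** after release, the plate's centre is at gauge (0, -10.4) mm, where -10 is expected. Its yaw is -5.5°, the same as the red bar.
- **Surroundings:** the red bar measured the same as before, and by eye the scene view shows nothing else moved.
- **Small disagreement:** hand-picked rear corners read -91 to -93 mm instead of -90, which is within picking and calibration error.

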